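Dip the cleaning brush and dab the clamped specimen

TASK

Take the green-handled angled brush off its drying stand, dip its bristles more than halfway down into the small white cup, then press them lightly on the middle of the specimen clamped in the black stage, touching its face with nothing but the bristles. Finally lay the brush in the free slot of the tool rack, over the yellow marker, resting in both notches with its head pointing the same way as the other two tools. Leave the cup standing where it is and do not disturb the bottle, the jar or the other tools.

Things in the scene. Friction and masses are not known exactly. Their poses are not given: they have to be found in the camera images.
- brush: Angled brush, 70 g. Green plastic handle: a bar 130 long (x -75 to +55), 14 wide (y), 16 high (z). A 6 mm steel neck runs on along +x and bends straight down at x = 100 to a 14 mm brass ferrule and black bristles. Origin on the handle's axis, the place to grip; x to the head, z up. Starts level in the drying stand, origin 83 above the bench.
- bristles: The brush's bristle bundle, a black cylinder 12 across and 20 long, pointing down, sprung: it gives up to 8 mm along its length, at 0.25 N to start and 0.25 N more per mm. Origin at the centre of its lower end, which lies 100 in front of and 60 below the brush's origin (brush frame x = +100, z = -60). Axes as the brush.
- brush_tip (a point): Centre of the lower end of the bristles (same point as the bristles' origin).
- stand: Fixed drying stand holding the brush at the start: base 110 (x) by 60 (y) by 12, two white cross plates 8 thick at x = -36 and +36, each with one open-topped notch 22 wide whose floor is 75 and top 93 above the bench. 64 clear between them. Origin on the bench under its centre; the brush lies along its x, origin over the stand's origin.
- cup: Small loose white straight-walled cup, blue inside at the bottom, 120 g: outer diameter 54, wall 3, height 40, inner floor 6 up. Origin at the centre of its underside, z up.
- cup_rim (a point): Centre of the cup's mouth, 40 above its underside.
- stage: Fixed black cross-slide stage with a clamp: 90 by 90 and 42 high, two dark clamp jaws (40 along x, 12 thick, at y = +-21.5, up to 58 high) and two silver micrometer thimbles reaching out to 83 from the centre towards -y and towards +x at 21 to 43 height. Origin on the bench under its centre.
- specimen: Orange round specimen mount, 30 across, held immovably between the stage's jaws, a 12 mm bright steel square in the middle of its top face. Origin equals the stage's origin; its face is 62 above the bench.
- specimen_face (a point): Centre of the specimen's top face, 62 above the bench.
- rack: Fixed tool rack, like the stand: base 110 (x) by 210 (y) by 12, white cross plates 8 thick at x = -36 and +36, three slots at y = -64, 0 and +64; each slot is a pair of open-topped notches 22 wide, floor 75 and top 93 above the bench. Origin on the bench under its centre. Tools lie along its x, heads to +x.
- marker: Yellow plate 50 by 30 by 2 on the rack's base that marks the free slot. Origin under its centre, 12 above the bench, midway between the two notches of that slot; x along the slot towards where the heads point, z up. A brush fully in the slot has its origin 71 above this origin.
- pick: Red-handled bent pick, loose, in one rack slot; handle and origin as the brush's, same 100 reach, point 57 below the handle's axis. Leave alone.
- scraper: Blue-handled bent scraper, loose, in another rack slot; handle and origin as the brush's, same 100 reach, blade 20 wide, 55 below the handle's axis. Leave alone.
- bottle: White closed bottle with a red cap, loose, 60 across, 160 high. Origin at the centre of its underside. Bystander.
- jar: Amber jar with a black lid, loose, 56 across, 75 high. Origin at the centre of its underside. Bystander.
Not all that is in view belongs to the job. There is more than one size of the brush; the one meant has the size given above. Leave any purple look-alike of the cup alone.

How it is judged:
By the outcome, as a careful person would: the job done as asked, in the order asked, and still so for the second after the job is handed in, with the robot touching nothing.
It also fails if it takes over 62 s, if anything falls off the work surface, if the arm or the gripper's body presses on something with over 40 N, if the wrist force passes 120 N, or if a joint passes its speed limit or range.

ROBOT

A 6-joint arm with a two-finger parallel gripper is mounted at the origin on the work surface. World frame = base frame: x ahead of the robot, y to its left, z up, the work surface at z = 0. Lengths are in m, angles in degrees, forces in N, time in s.
With the tool pointing down it reaches from about 0.375 to 0.9 m from the base axis. Payload 3.1 kg.
Tool frame: the origin (TCP) lies at the very end of the fingers, on their centre line; the grasp point (between the pads) lies 19 mm behind it (bot.tcp_to_grasp is the distance from the TCP to the grasp point, in m); z points along the fingers, y is the line along which they close (so a half turn about z gives the same grasp; the last joint's range is limited). The gripper opens to 87 mm and grips with 3 to 60 N. Pads are 19 mm wide; open, the fingers measure 117 mm over their backs; the gripper's body (75 mm by 190 mm) begins 51 mm behind the grasp point.
Start: joints at [59.903, 30.224, 82.088, -0, 67.689, -10.227], TCP at [0.212, 0.588, 0.223] pointing down, gripper open.
Joint ranges: [-176.69, 176.69], [-43.24, 126.21], [12.49, 139.97], [-82, 262], [0, 151.66], [-163.58, 163.58]. Speed limits (degrees/s): [159.86, 159.86, 180, 180, 180, 180].

INTERFACE

Orientations are given as a 3x3 rotation matrix whose columns are the frame's x, y, z axes.
In Python, from rig import telemetry, capture, camera_info, job, bot gives the robot as it stands. The module is installed in compiled form; this text tells all that it offers.
- The arm moves only by the tool carry_out, never from a script. Its argument "deltas" is a list that holds one entry, the list of rows, each a list of 7 numbers: the shift along the tool's x, y, z scaled (see below), then the turn, a rotation vector about the tool's x, y, z scaled (see below), then the closure, from -1 (fully open) to 1 (shut). In form: [[[dx, dy, dz, ax, ay, az, claw], ...]]. A call has exactly 10 rows; each row is the pose to reach, as a shift and turn from the pose commanded when the call began, along the tool's axes at that moment, turning the shorter way round; what a row does not reach only later rows make up. The controller multiplies each number of a shift by 15 cm and each number of a turn by 360 degrees. A row lasts 1/12 s, in which the tool goes at most 41.7 mm and 7.16 degrees, less where a joint would pass 70% of its speed; a pose out of reach is approached as far as the arm can. A call with a number of a shift or a turn outside -1 to 1 is refused whole. A call with a gripper value outside its range is refused whole. The fingers move at their own pace and stop on an object; the grip force is fixed at half the most. Time passes only in rows, so rows that repeat a pose let the fingers close, or fill a call up. It gives the time, the measured TCP pose, the force, the opening and the grip force at its end, in the units of the state.
- telemetry.read_state(): the state, without advancing time (a new reading comes with each control period).
- capture(name): name is "scene" or "top" or "wrist"; returns the picture (480x640x3 uint8, red, green, blue); there is no depth.
- camera_info(name): a dict with "mtx" (3x3 intrinsics, pixels), "cam_to_world" (4x4, takes a point from camera to world coordinates); the wrist camera has in their place "T_tool_cam" (4x4, takes a point from camera to tool coordinates, whose origin is the TCP and whose axes are the flange's). Camera axes: x right, y down, z forward; pixel columns grow to the right and rows downward; lengths in m; the calibration is good to about 2 mm. A picture is of the moment at which its call begins: read the wrist's pose just before it. camera_info takes no time and is no camera call.
- job.hand_in(): hands the job in; it is judged then, once.
The state is a dict: "time_s": time; "joint_positions": joint angles; "qvel": joint speeds; "tau": joint torques, N m; "position": TCP position; "tcp_rot": TCP orientation; "force": force on the tool from outside, world axes, zero at the start; "moment": the same for the moment, N m; "opening": opening from 0.0 (shut) to 1.0 (fully open); "grasp_force": force on a finger pad.
Only numpy, scipy, OpenCV 4.12 (cv2) and the standard library are available. Lean on these libraries where they do the work, as an engineer would, in place of code of your own. Each camera call takes 0.05 s, during which the arm holds its last target. There are 200 camera calls.

## Working session

There is one attempt and no reset: what is moved stays moved. The work goes in short steps, Python scripts to look and compute and a tool call to move; the robot and the scene stay as the last step left them, time stands still between calls to the robot, and variables do not carry over. Pictures are saved under pics/ and viewed, at most 10 in all, crops included, and the job is handed in when it is done.

Besides the shell and the picture viewer there is one more tool, called in YAML: its name, and indented under it one key for each argument. carry_out: Moves the arm, as the interface text tells. Its arguments: {"type":"object","properties":{"deltas":{"type":"array","items":{"type":"array","items":{"type":"array","items":{"type":"number"}}}}},"required":["deltas"]}

```bash
mkdir -p pics; python3 - <<'E'
from rig import telemetry, capture, camera_info, job, bot
import cv2,numpy as np
s=telemetry.read_state();print(s)
for n in ("scene","top","wrist"):
    im=capture(n);cv2.imwrite(f"pics/{n}0.png",im[:,:,::-1]);i=camera_info(n);print(n,{k:np.round(v,4).tolist() if not isinstance(v,str) else v for k,v in i.items()})
E
```

```text
{'time_s': 0.0, 'joint_positions': array([ 5.99048685e+01,  3.02799207e+01,  8.21571635e+01, -1.83515083e-03,
        6.76858070e+01, -1.02280197e+01]), 'qvel': array([-0.01557384, -0.0428976 ,  0.03568601,  0.0475189 ,  0.05146871,
        0.05338005]), 'tau': array([ 8.57694681e-05, -4.40053153e+01, -1.76592869e+01,  6.33250899e-02,
        5.82872238e-02, -1.83686871e-04]), 'position': array([0.21201859, 0.58716855, 0.22155705]), 'tcp_rot': array([[-9.40487311e-01,  3.39827184e-01, -1.04987312e-03],
       [ 3.39828624e-01,  9.40485517e-01, -1.87057291e-03],
       [ 3.51718943e-04, -2.11602703e-03, -9.99997699e-01]]), 'force': array([0.53701352, 0.82569692, 0.57224599]), 'moment': array([-0.00426517, -0.04219798, -0.01103932]), 'grasp_force': 0.0, 'opening': 0.993238821244618}
scene {'mtx': [[448.7081, 0.0, 323.7981], [0.0, 448.7081, 241.9584], [0.0, 0.0, 1.0]], 'cam_to_world': [[0.7961, 0.4929, -0.351, 0.8891], [0.605, -0.6365, 0.4784, -0.5295], [0.0124, -0.5932, -0.805, 0.987], [0.0, 0.0, 0.0, 1.0]]}
top {'mtx': [[440.2718, 0.0, 316.2117], [0.0, 440.2718, 232.9666], [0.0, 0.0, 1.0]], 'cam_to_world': [[0.0166, -0.9972, 0.0732, 0.4533], [-0.9995, -0.0187, -0.027, 0.0212], [0.0283, -0.0727, -0.997, 0.9582], [0.0, 0.0, 0.0, 1.0]]}
wrist {'mtx': [[395.576, 0.0, 316.0118], [0.0, 395.576, 239.2063], [0.0, 0.0, 1.0]], 'T_tool_cam': [[-0.0001, -0.9588, -0.2842, 0.0786], [1.0, -0.0003, 0.0006, -0.0009], [-0.0006, -0.2842, 0.9588, -0.1622], [0.0, 0.0, 0.0, 1.0]]}
```

View pics/scene0.png

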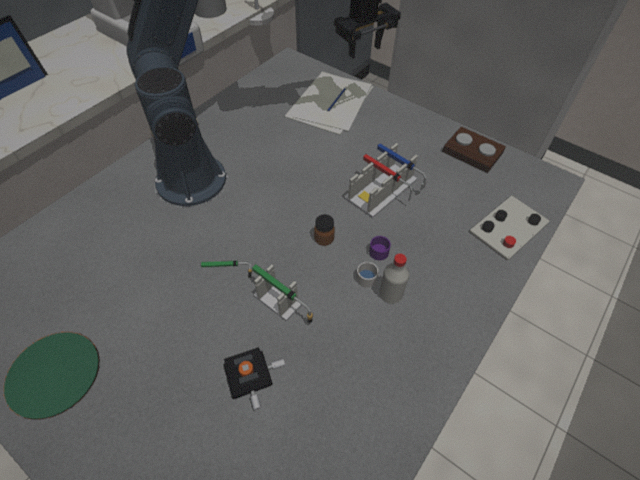

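View pics/top0.png

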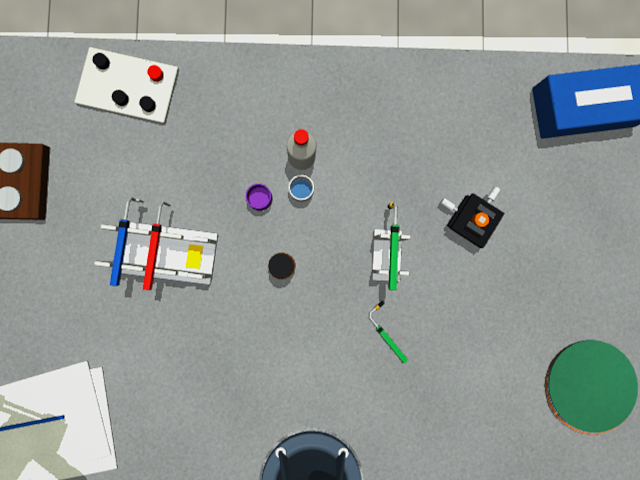

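The top view shows the large brush in its stand (394,257) with its head up (+x), and a smaller green decoy at (392,340). The cup is at (301,187), the stage at (480,219) with the orange specimen, and the yellow marker at (194,257) to the right of the red pick (152,257). The scene view agrees.

```bash
cat > h.py <<'E'
import numpy as np,cv2
from rig import telemetry,capture,camera_info
def cam(n,s=None):
    i=camera_info(n)
    if n!="wrist": return i["mtx"],np.array(i["cam_to_world"])
    T=np.eye(4);T[:3,:3]=s["tcp_rot"];T[:3,3]=s["position"];return i["mtx"],T@i["T_tool_cam"]
def ray(c,uv):
    d=c[1][:3,:3]@np.linalg.solve(c[0],[uv[0],uv[1],1.]);return c[1][:3,3],d/np.linalg.norm(d)
def onz(c,uv,z): o,d=ray(c,uv);return o+d*(z-o[2])/d[2]
def tri(*cu):
    A=0;b=0
    for c,uv in cu:
        o,d=ray(c,uv);P=np.eye(3)-np.outer(d,d);A=A+P;b=b+P@o
    return np.linalg.solve(A,b)
R={"green":((50,120,50),(75,255,255)),"orange":((5,150,120),(16,255,255)),"yellow":((22,120,100),(35,255,255)),"blue":((95,80,80),(125,255,255)),"red":((0,150,80),(4,255,255))}
def blobs(im,col,amin=30):
    h=cv2.cvtColor(im,cv2.COLOR_RGB2HSV);m=cv2.inRange(h,*map(np.array,R[col]))
    out=[]
    for c in cv2.findContours(m,cv2.RETR_EXTERNAL,cv2.CHAIN_APPROX_NONE)[0]:
        a=cv2.contourArea(c)
        if a<amin: continue
        r=cv2.minAreaRect(c);b=cv2.boxPoints(r);e=sorted([(np.linalg.norm(b[i]-b[(i+1)%4]),i) for i in range(4)])
        M=cv2.moments(c);ends=[(b[i]+b[(i+1)%4])/2 for _,i in e[:2]]
        out.append((a,np.array([M["m10"],M["m01"]])/M["m00"],ends))
    return sorted(out,key=lambda t:-t[0])
E
python3 - <<'E'
from h import *
np.set_printoptions(precision=4,suppress=True)
for n in("top","scene"):
    im=cv2.imread(f"pics/{n}0.png")[:,:,::-1].copy();c=cam(n)
    print(n)
    for col,z in(("green",.091),("orange",.062),("yellow",.014),("blue",.006),("red",.091)):
        for a,p,e in blobs(im,col): print(col,a,p,onz(c,p,z)[:2],[onz(c,q,z)[:2] for q in e],np.round(e,1).tolist())
E
```

```text
top
green 6216.5 [592.5919 385.5961] [ 0.227  -0.5495] [array([ 0.3132, -0.5518]), array([ 0.1405, -0.5467])] [[592.5, 341.0], [592.5, 431.0]]
green 370.0 [393.2302 260.9257] [ 0.4644 -0.1555] [array([ 0.522 , -0.1578]), array([ 0.409 , -0.1535])] [[394.5, 231.89999389648438], [392.1000061035156, 289.1000061035156]]
green 184.5 [393.3532 346.075 ] [ 0.2987 -0.1564] [array([ 0.3278, -0.132 ]), array([ 0.2698, -0.1808])] [[381.0, 330.79998779296875], [405.79998779296875, 361.3999938964844]]
orange 146.5 [481.4141 219.1342] [ 0.5541 -0.3444] [array([ 0.569 , -0.3448]), array([ 0.5399, -0.3445])] [[481.5, 212.0], [481.5, 226.0]]
yellow 286.0 [193.8601 256.2885] [0.468 0.255] [array([0.4925, 0.2525]), array([0.4437, 0.2576])] [[195.5, 244.8000030517578], [192.1999969482422, 267.70001220703125]]
blue 4794.0 [595.513   96.4523] [ 0.8445 -0.6312] [array([ 0.8601, -0.74  ]), array([ 0.8275, -0.5271])] [[642.4000244140625, 91.0], [550.2999877929688, 102.5]]
blue 798.5 [311.4129 443.5836] [ 0.0805 -0.0019] [array([ 0.079 , -0.0682]), array([0.0756, 0.0637])] [[343.0, 444.5], [280.0, 445.7999877
[... 1984 characters left out ...]
49, 0.461 ])] [[378.1000061035156, 143.89999389648438], [408.5, 162.89999389648438]]
blue 60.5 [366.7576 273.9284] [0.6113 0.0398] [array([0.6242, 0.0495]), array([0.5976, 0.029 ])] [[373.0, 274.0], [360.0, 274.0]]
red 88.0 [379.125  164.5777] [0.4574 0.3175] [array([0.4029, 0.3233]), array([0.5118, 0.3115])] [[364.3999938964844, 155.3000030517578], [394.29998779296875, 174.1999969482422]]
red 75.5 [400.0309 258.638 ] [0.6747 0.0761] [array([0.6675, 0.0878]), array([0.6848, 0.0826])] [[400.0, 254.0], [405.0, 259.0]]
red 55.5 [510.0571 240.3453] [0.8641 0.2926] [array([0.8517, 0.2948]), array([0.8753, 0.2913])] [[505.79998779296875, 237.3000030517578], [514.0999755859375, 242.89999389648438]]
```

View pics/wrist0.png

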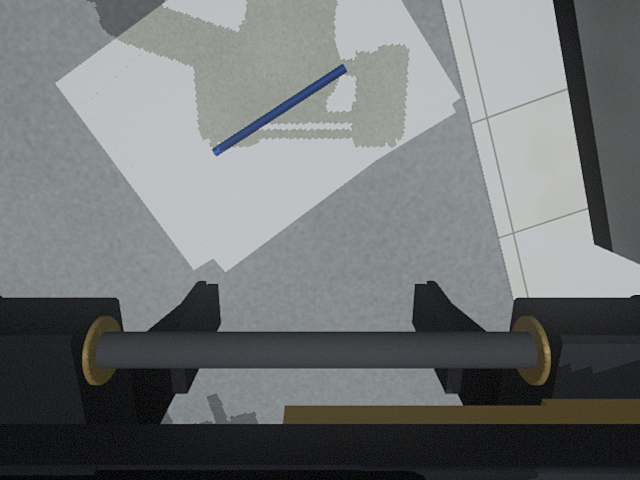

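The wrist view shows papers and a pen only, so I'll travel to the brush, turning the tool so that its x axis points to the brush head and the head stays in view.

carry_out:
  deltas:
    - [[-0.08, -0.1, 0, 0, 0, 0.019, -1], [-0.17, -0.2, 0, 0, 0, 0.038, -1], [-0.25, -0.3, 0, 0, 0, 0.057, -1], [-0.33, -0.4, 0, 0, 0, 0.076, -1], [-0.42, -0.5, 0, 0, 0, 0.095, -1], [-0.5, -0.6, 0, 0, 0, 0.114, -1], [-0.58, -0.7, 0, 0, 0, 0.133, -1], [-0.66, -0.8, 0, 0, 0, 0.152, -1], [-0.75, -0.9, 0, 0, 0, 0.171, -1], [-0.83, -1, 0, 0, 0, 0.19, -1]]

```text
time_s: 0.98
position: [0.2787, 0.4034, 0.2224]
tcp_rot: [[-0.024, 1.0, -0.0], [1.0, 0.024, -0.0], [-0.0, -0.0, -1.0]]
force: [1.2, -0.5, 0.3]
opening: 0.999
grasp_force: 0.0
```

carry_out:
  deltas:
    - [[-0.1, 0.03, 0, 0, 0, 0.019, -1], [-0.2, 0.06, 0, 0, 0, 0.038, -1], [-0.3, 0.1, 0, 0, 0, 0.057, -1], [-0.4, 0.13, 0, 0, 0, 0.076, -1], [-0.5, 0.16, 0, 0, 0, 0.095, -1], [-0.6, 0.2, 0, 0, 0, 0.114, -1], [-0.7, 0.23, 0, 0, 0, 0.133, -1], [-0.8, 0.26, 0, 0, 0, 0.152, -1], [-0.9, 0.3, 0, 0, 0, 0.171, -1], [-1, 0.33, 0, 0, 0, 0.19, -1]]

```text
time_s: 1.82
position: [0.3328, 0.2552, 0.2225]
tcp_rot: [[0.921, 0.391, 0.0], [0.391, -0.921, 0.0], [0.0, 0.0, -1.0]]
force: [-0.4, -0.3, -0.1]
opening: 1.003
grasp_force: 0.0
```

carry_out:
  deltas:
    - [[0, 0.1, 0, 0, 0, 0.007, -1], [-0.01, 0.2, 0, 0, 0, 0.014, -1], [-0.02, 0.3, 0, 0, 0, 0.021, -1], [-0.02, 0.4, 0, 0, 0, 0.028, -1], [-0.03, 0.5, 0, 0, 0, 0.035, -1], [-0.03, 0.6, 0, 0, 0, 0.042, -1], [-0.04, 0.7, 0, 0, 0, 0.049, -1], [-0.05, 0.8, 0, 0, 0, 0.056, -1], [-0.05, 0.9, 0, 0, 0, 0.063, -1], [-0.06, 1, 0, 0, 0, 0.07, -1]]

```text
time_s: 2.65
position: [0.3839, 0.114, 0.2225]
tcp_rot: [[0.999, -0.035, 0.0], [-0.035, -0.999, 0.0], [0.0, -0.0, -1.0]]
force: [1.0, 0.1, 0.2]
opening: 1.002
grasp_force: 0.0
```

carry_out:
  deltas:
    - [[0.04, 0.11, 0, 0, 0, 0, -1], [0.09, 0.22, 0, 0, 0, 0, -1], [0.13, 0.33, 0, 0, 0, 0, -1], [0.18, 0.44, 0, 0, 0, 0, -1], [0.22, 0.56, 0, 0, 0, 0, -1], [0.27, 0.67, 0, 0, 0, 0, -1], [0.31, 0.78, 0, 0, 0, 0, -1], [0.35, 0.88, 0, 0, 0, 0, -1], [0.35, 0.88, 0, 0, 0, 0, -1], [0.35, 0.88, 0, 0, 0, 0, -1]]

```text
time_s: 3.48
position: [0.4318, -0.0193, 0.2224]
tcp_rot: [[0.999, -0.034, -0.001], [-0.034, -0.999, 0.0], [-0.001, -0.0, -1.0]]
force: [-0.7, -0.3, -0.4]
opening: 1.002
grasp_force: 0.0
```

```bash
cat > look.py <<'E'
import sys,pickle
from h import *
s=telemetry.read_state();im=capture("wrist");n=sys.argv[1]
cv2.imwrite(f"pics/{n}.png",im[:,:,::-1]);pickle.dump((im,cam("wrist",s)),open(n+".pkl","wb"))
print(s["position"],s["time_s"])
for col in sys.argv[2:]:
    for a,p,e in blobs(im,col,200): print(col,a,p.round(1),np.round(e,1).tolist())
E
python3 look.py w1 green
```

```text
[ 0.43176196 -0.01934775  0.22239659] 3.4833
green 2406.5 [496.1 173.9] [[505.6000061035156, 97.9000015258789], [486.29998779296875, 251.89999389648438]]
```

carry_out:
  deltas:
    - [[0.04, 0.11, 0, 0, 0, 0, -1], [0.09, 0.22, 0, 0, 0, 0, -1], [0.13, 0.33, 0, 0, 0, 0, -1], [0.18, 0.44, 0, 0, 0, 0, -1], [0.22, 0.56, 0, 0, 0, 0, -1], [0.27, 0.67, 0, 0, 0, 0, -1], [0.31, 0.78, 0, 0, 0, 0, -1], [0.31, 0.9, 0, 0, 0, 0, -1], [0.31, 0.9, 0, 0, 0, 0, -1], [0.31, 0.9, 0, 0, 0, 0, -1]]

```text
time_s: 4.37
position: [0.4734, -0.1546, 0.2223]
tcp_rot: [[0.999, -0.033, -0.001], [-0.033, -0.999, 0.001], [-0.001, -0.001, -1.0]]
force: [-0.1, 0.8, 0.7]
opening: 1.0
grasp_force: 0.0
```

```bash
python3 look.py w2 green
```

```text
[ 0.47341741 -0.15462576  0.22229   ] 4.3667
green 412.0 [346.2 382.9] [[328.79998779296875, 365.20001220703125], [361.20001220703125, 397.79998779296875]]
green 388.5 [316.6 287.2] [[319.3999938964844, 165.89999389648438], [315.1000061035156, 305.1000061035156]]
```

View pics/w2.png

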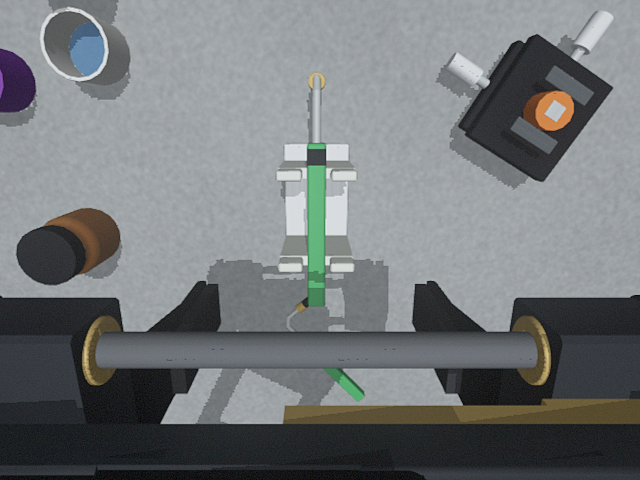

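View pics/w1.png

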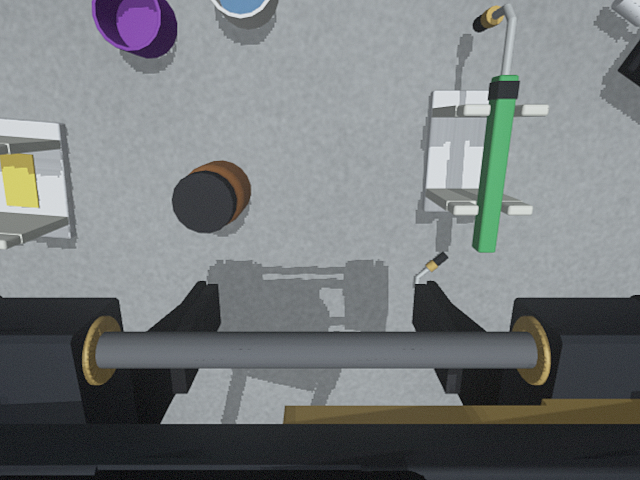

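In w2 the brush lies straight up the image: the handle's front end is near (317,143), its rear top edge near (316,289) and the ferrule near (316,81). The cup rim is at (75,44), the specimen square at (555,111), and the small decoy lies at (346,383). In w1 the handle's front end is at (508,76) and the marker at (20,180).

```bash
python3 - <<'E'
import pickle
from h import *
np.set_printoptions(precision=4,suppress=True)
(i1,c1),(i2,c2)=[pickle.load(open(f"w{k}.pkl","rb")) for k in(1,2)]
t=cam("top");sc=cam("scene")
print("front top",tri((c1,(508,76)),(c2,(317,143.5))))
for v in (143.5,289): print(onz(c2,(316.5,v),.091))
# centerline of green in w2 between v=170..280
h=cv2.cvtColor(i2,cv2.COLOR_RGB2HSV);m=cv2.inRange(h,np.array(R["green"][0]),np.array(R["green"][1]))
for v in(170,185,220,250,280):
    x=np.where(m[v,290:345])[0]+290;print(v,x.min(),x.max(),onz(c2,((x.min()+x.max())/2,v),.091))
# green edges in w1
h=cv2.cvtColor(i1,cv2.COLOR_RGB2HSV);m1=cv2.inRange(h,np.array(R["green"][0]),np.array(R["green"][1]))
ys,xs=np.where(m1[:, 440:560]);print("w1 green v",ys.min(),ys.max())
# specimen: square white in orange
im=cv2.imread("pics/top0.png")[:,:,::-1].copy();isc=cv2.imread("pics/scene0.png")[:,:,::-1].copy()
o2=blobs(i2,"orange",300)[0];print("orange w2",o2[0],o2[1]);
ot=blobs(im,"orange")[0][1];os=blobs(isc,"orange")[0][1]
print("sq w2",onz(c2,(555,111),.062),"top",onz(t,ot,.062),"scene",onz(sc,os,.062),"tri",tri((t,ot),(sc,os),(c2,(555,111))))
# plate tops
print("plates",onz(c2,(316,175),.093),onz(c2,(315.5,264),.093))
# cup rim w2: white ring
g=cv2.cvtColor(i2,cv2.COLOR_RGB2GRAY);mm=(g[0:90,30:115]>200).astype(np.uint8);cs=max(cv2.findContours(mm,cv2.RETR_EXTERNAL,cv2.CHAIN_APPROX_NONE)[0],key=len)
e=cv2.fitEllipse(cs);cc=np.array(e[0])+[30,0];print("cup ell",cc,e[1],onz(c2,cc,.04))
mm=(im[170:205,285:318].min(2)>200).astype(np.uint8);cs=max(cv2.findContours(mm,cv2.RETR_EXTERNAL,cv2.CHAIN_APPROX_NONE)[0],key=len)
e=cv2.fitEllipse(cs);ct=np.array(e[0])+[285,170];print(ct,e[1],onz(t,ct,.04),"tri",tri((t,ct),(c2,cc)))
y=blobs(im,"yellow")[0];print("marker",[onz(t,q,.014) for q in [y[1]]+y[2]])
E
```

```text
front top [ 0.5354 -0.1578  0.0864]
[ 0.5358 -0.1574  0.091 ]
[ 0.422  -0.1536  0.091 ]
170 308 324 [ 0.5168 -0.1564  0.091 ]
185 308 324 [ 0.5058 -0.156   0.091 ]
220 308 324 [ 0.479  -0.1551  0.091 ]
250 308 324 [ 0.4549 -0.1543  0.091 ]
280 308 323 [ 0.4298 -0.1531  0.091 ]
w1 green v 75 251
orange w2 1168.5 [553.9907 110.2169]
sq w2 [ 0.5526 -0.3428  0.062 ] top [ 0.5541 -0.3444  0.062 ] scene [ 0.5537 -0.3446  0.062 ] tri [ 0.5534 -0.3443  0.0607]
plates [ 0.5134 -0.1563  0.093 ] [ 0.4441 -0.1536  0.093 ]
cup ell [73.6347 43.826 ] (60.97946548461914, 73.4673843383789) [0.6164 0.0326 0.04  ]
[301.6351 186.8202] (22.745101928710938, 22.995262145996094) [0.6175 0.0286 0.04  ] tri [0.6156 0.0286 0.0474]
marker [array([0.468, 0.255, 0.014]), array([0.4925, 0.2525, 0.014 ]), array([0.4437, 0.2576, 0.014 ])]
```

carry_out:
  deltas:
    - [[0.04, 0, 0.12, 0, 0, 0, -1], [0.04, 0, 0.24, 0, 0, 0, -1], [0.04, 0, 0.36, 0, 0, 0, -1], [0.04, 0, 0.48, 0, 0, 0, -1], [0.04, 0, 0.6, 0, 0, 0, -1], [0.04, 0, 0.72, 0, 0, 0, -1], [0.04, 0, 0.84, 0, 0, 0, -1], [0.04, 0, 0.94, 0, 0, 0, -1], [0.04, 0, 1, 0, 0, 0, -1], [0.04, 0, 1, 0, 0, 0, -1]]

```text
time_s: 5.25
position: [0.4784, -0.1536, 0.0711]
tcp_rot: [[1.0, -0.031, -0.004], [-0.031, -1.0, 0.003], [-0.004, -0.002, -1.0]]
force: [0.3, 0.1, 0.0]
opening: 1.002
grasp_force: 0.0
```

carry_out:
  deltas:
    - [[0, 0, 0.03, 0, 0, 0, -1], [0, 0, 0.055, 0, 0, 0, -1], [0, 0, 0.055, 0, 0, 0, 0], [0, 0, 0.055, 0, 0, 0, 0.5], [0, 0, 0.055, 0, 0, 0, 1], [0, 0, 0.055, 0, 0, 0, 1], [0, 0, 0.055, 0, 0, 0, 1], [0, 0, 0.055, 0, 0, 0, 1], [0, 0, 0.055, 0, 0, 0, 1], [0, 0, 0.055, 0, 0, 0, 1]]

```text
time_s: 6.08
position: [0.4799, -0.1557, 0.0644]
tcp_rot: [[0.999, -0.033, 0.0], [-0.033, -0.999, -0.0], [0.0, 0.0, -1.0]]
force: [-0.4, -0.3, -0.0]
opening: 0.477
grasp_force: 0.0
```

Still closing; give it another call.

carry_out:
  deltas:
    - [[0, 0, 0, 0, 0, 0, 1], [0, 0, 0, 0, 0, 0, 1], [0, 0, 0, 0, 0, 0, 1], [0, 0, 0, 0, 0, 0, 1], [0, 0, 0, 0, 0, 0, 1], [0, 0, 0, 0, 0, 0, 1], [0, 0, 0, 0, 0, 0, 1], [0, 0, 0, 0, 0, 0, 1], [0, 0, 0, 0, 0, 0, 1], [0, 0, 0, 0, 0, 0, 1]]

```text
time_s: 6.92
position: [0.4799, -0.1556, 0.0643]
tcp_rot: [[0.999, -0.033, -0.0], [-0.033, -0.999, 0.0], [-0.0, -0.0, -1.0]]
force: [-0.2, 0.2, -0.2]
opening: 0.16
grasp_force: 30.0
```

```bash
python3 - <<'E'
import pickle
from h import *
t=cam("top");c2=pickle.load(open("w2.pkl","rb"))[1];c1=pickle.load(open("w1.pkl","rb"))[1]
print("jar",onz(t,(281.5,266),.075),onz(c1,(204,202),.075),onz(c2,(50,255),.075)," bottle",onz(t,(301,137),.16),"purple",onz(t,(259,197),.04))
E
```

```text
jar [0.45067616 0.06549398 0.075     ] [0.45121042 0.06859987 0.075     ] [0.45254647 0.065886   0.075     ]  bottle [0.68895041 0.0306124  0.16      ] purple [0.59402973 0.11755979 0.04      ]
```

carry_out:
  deltas:
    - [[0, 0, -0.03, 0, 0, 0, 1], [0, 0, -0.08, 0, 0, 0, 1], [0, 0, -0.16, 0, 0, 0, 1], [0, 0, -0.24, 0, 0, 0, 1], [0, 0, -0.32, 0, 0, 0, 1], [0, 0, -0.4, 0, 0, 0, 1], [0, 0, -0.48, 0, 0, 0, 1], [0, 0, -0.55, 0, 0, 0, 1], [0, 0, -0.6, 0, 0, 0, 1], [0, 0, -0.6, 0, 0, 0, 1]]

```text
time_s: 7.75
position: [0.4809, -0.1561, 0.1562]
tcp_rot: [[0.999, -0.033, 0.003], [-0.033, -0.999, -0.002], [0.003, 0.002, -1.0]]
force: [0.1, -1.1, -1.1]
opening: 0.162
grasp_force: 30.0
```

carry_out:
  deltas:
    - [[0.03, -0.12, 0, 0, 0, -0.008, 1], [0.06, -0.24, 0, 0, 0, -0.016, 1], [0.1, -0.36, 0, 0, 0, -0.024, 1], [0.13, -0.48, 0, 0, 0, -0.032, 1], [0.16, -0.6, 0, 0, 0, -0.04, 1], [0.19, -0.72, 0, 0, 0, -0.048, 1], [0.22, -0.84, 0, 0, 0, -0.056, 1], [0.24, -0.94, 0, 0, 0, -0.063, 1], [0.257, -1, 0, 0, 0, -0.067, 1], [0.257, -1, 0, 0, 0, -0.067, 1]]

```text
time_s: 8.58
position: [0.5233, -0.0054, 0.1539]
tcp_rot: [[0.925, 0.381, -0.001], [0.381, -0.925, 0.0], [-0.0, -0.001, -1.0]]
force: [-0.4, 0.7, -1.2]
opening: 0.157
grasp_force: 30.0
```

```bash
python3 look.py w3 green
```

```text
[ 0.52326357 -0.00542661  0.15393665] 8.5833
green 2158.0 [317.4 297.5] [[316.0, 232.0], [316.0, 331.0]]
green 1120.0 [316.  386.5] [[316.0, 369.0], [316.0, 404.0]]
```

View pics/w3.png

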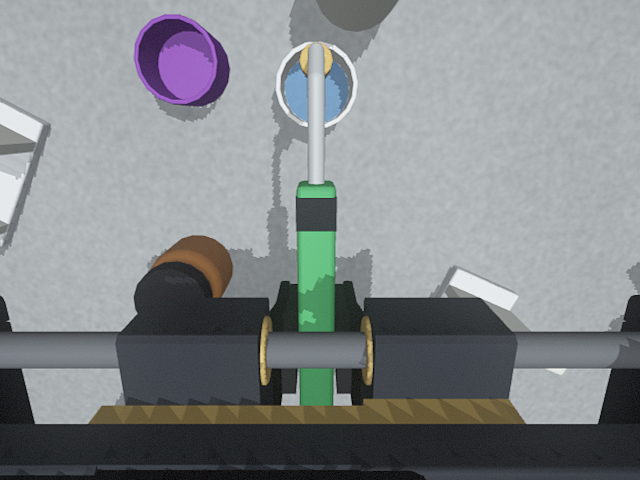

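The head hangs inside the outline of the cup mouth, whose rim centre is near (316,85); the neck's bend is at (316,47) and the ferrule at (316,60). The handle lies straight in the grip, and the jar at (185,280) is off to the left.

```bash
python3 - <<'E'
import pickle
from h import *
np.set_printoptions(precision=4,suppress=True)
im,c=pickle.load(open("w3.pkl","rb"))
s=telemetry.read_state();p=s["position"];Rt=s["tcp_rot"]
g=(im[35:135,265:365].min(2)>190).astype(np.uint8);cs=max(cv2.findContours(g,cv2.RETR_EXTERNAL,cv2.CHAIN_APPROX_NONE)[0],key=len)
e=cv2.fitEllipse(cv2.convexHull(cs));cc=np.array(e[0])+[265,35];q=onz(c,cc,.04);print(cc,e[1],"cup",q)
tip=p+Rt@[.1,0,.041];print("tip nominal",tip,"diff in tool",Rt.T@(q-tip))
W=np.eye(4);Tc=np.linalg.inv(c[1])
for n,l in (("bend top",[.1,0,-.022]),("bend outer end",[.103,0,-.019]),("handle front top",[.055,0,-.027])):
    x=Tc@np.r_[p+Rt@l,1];u=c[0]@x[:3];print(n,u[:2]/u[2])
E
```

```text
[315.0855  84.5079] (79.50068664550781, 85.94502258300781) cup [0.6162 0.0334 0.04  ]
tip nominal [0.6156 0.0315 0.1129] diff in tool [ 0.0012 -0.0015  0.0729]
bend top [318.1913  50.3425]
bend outer end [318.1795  41.944 ]
handle front top [317.8886 191.0175]
```

carry_out:
  deltas:
    - [[0.01, -0.01, 0.08, 0, 0, 0, 1], [0.01, -0.01, 0.18, 0, 0, 0, 1], [0.01, -0.01, 0.28, 0, 0, 0, 1], [0.01, -0.01, 0.38, 0, 0, 0, 1], [0.01, -0.01, 0.48, 0, 0, 0, 1], [0.01, -0.01, 0.56, 0, 0, 0, 1], [0.01, -0.01, 0.62, 0, 0, 0, 1], [0.01, -0.01, 0.65, 0, 0, 0, 1], [0.01, -0.01, 0.67, 0, 0, 0, 1], [0.01, -0.01, 0.67, 0, 0, 0, 1]]

```text
time_s: 9.47
position: [0.524, -0.0054, 0.0535]
tcp_rot: [[0.926, 0.378, -0.001], [0.378, -0.926, 0.0], [-0.001, -0.0, -1.0]]
force: [0.0, -1.0, -1.1]
opening: 0.157
grasp_force: 30.0
```

carry_out:
  deltas:
    - [[0, 0, 0, 0, 0, 0, 1], [0, 0, 0, 0, 0, 0, 1], [0, 0, 0, 0, 0, 0, 1], [0, 0, 0, 0, 0, 0, 1], [0, 0, 0, 0, 0, 0, 1], [0, 0, 0, 0, 0, 0, 1], [0, 0, 0, 0, 0, 0, 1], [0, 0, 0, 0, 0, 0, 1], [0, 0, 0, 0, 0, 0, 1], [0, 0, 0, 0, 0, 0, 1]]

```text
time_s: 10.3
position: [0.5241, -0.005, 0.0538]
tcp_rot: [[0.926, 0.379, -0.0], [0.379, -0.926, -0.0], [-0.0, -0.0, -1.0]]
force: [0.1, -0.7, -0.3]
opening: 0.154
grasp_force: 30.0
```

carry_out:
  deltas:
    - [[0, 0, -0.05, 0, 0, 0, 1], [0, 0, -0.13, 0, 0, 0, 1], [0, 0, -0.23, 0, 0, 0, 1], [0, 0, -0.33, 0, 0, 0, 1], [0, 0, -0.43, 0, 0, 0, 1], [0, 0, -0.53, 0, 0, 0, 1], [0, 0, -0.63, 0, 0, 0, 1], [0, 0, -0.73, 0, 0, 0, 1], [0, 0, -0.8, 0, 0, 0, 1], [0, 0, -0.8, 0, 0, 0, 1]]

```text
time_s: 11.13
position: [0.5256, -0.0053, 0.1765]
tcp_rot: [[0.926, 0.379, 0.005], [0.379, -0.926, -0.001], [0.004, 0.003, -1.0]]
force: [0.1, 0.0, 0.2]
opening: 0.156
grasp_force: 30.0
```

carry_out:
  deltas:
    - [[-0.07, 0.1, 0, 0, 0, 0.007, 1], [-0.14, 0.2, 0, 0, 0, 0.014, 1], [-0.2, 0.3, 0, 0, 0, 0.02, 1], [-0.27, 0.4, 0, 0, 0, 0.027, 1], [-0.34, 0.5, 0, 0, 0, 0.034, 1], [-0.41, 0.6, 0, 0, 0, 0.04, 1], [-0.48, 0.7, 0, 0, 0, 0.047, 1], [-0.54, 0.8, 0, 0, 0, 0.054, 1], [-0.61, 0.9, 0, 0, 0, 0.06, 1], [-0.68, 1, 0, 0, 0, 0.067, 1]]

```text
time_s: 11.97
position: [0.4858, -0.183, 0.1733]
tcp_rot: [[0.999, -0.035, -0.001], [-0.035, -0.999, 0.001], [-0.001, -0.001, -1.0]]
force: [-0.1, 0.4, -0.7]
opening: 0.159
grasp_force: 30.0
```

carry_out:
  deltas:
    - [[-0.02, 0.12, 0, 0, 0, 0, 1], [-0.04, 0.24, 0, 0, 0, 0, 1], [-0.07, 0.36, 0, 0, 0, 0, 1], [-0.09, 0.48, 0, 0, 0, 0, 1], [-0.11, 0.6, 0, 0, 0, 0, 1], [-0.13, 0.72, 0, 0, 0, 0, 1], [-0.15, 0.84, 0, 0, 0, 0, 1], [-0.17, 0.94, 0, 0, 0, 0, 1], [-0.18, 1, 0, 0, 0, 0, 1], [-0.18, 1, 0, 0, 0, 0, 1]]

```text
time_s: 12.8
position: [0.4543, -0.3334, 0.1735]
tcp_rot: [[0.999, -0.035, 0.0], [-0.035, -0.999, -0.001], [0.0, 0.001, -1.0]]
force: [0.6, -0.3, -0.4]
opening: 0.157
grasp_force: 30.0
```

```bash
python3 look.py w4 orange green
```

```text
[ 0.45432677 -0.3333659   0.17353814] 12.8
green 1549.0 [317.6 303.6] [[316.0, 232.0], [316.0, 331.0]]
green 1120.0 [316.  386.5] [[316.0, 369.0], [316.0, 404.0]]
```

View pics/w4.png

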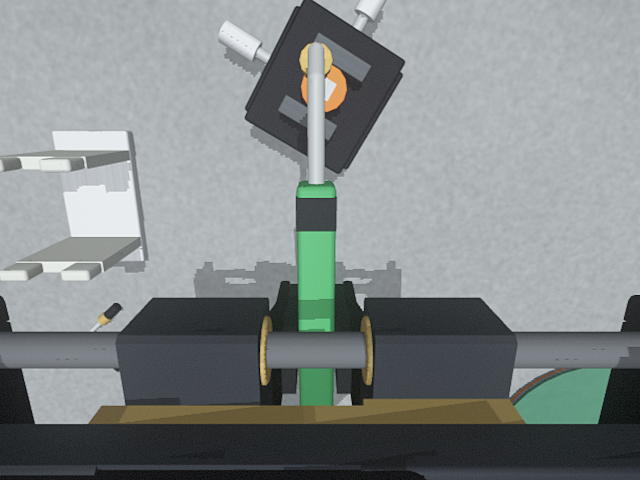

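The orange face (centre near (324,88)) sits just behind the ferrule (316,60) as seen, so a few mm of sideways shift is needed; the stand at left is clear.

```bash
python3 - <<'E'
import pickle
from h import *
np.set_printoptions(precision=4,suppress=True)
im,c=pickle.load(open("w4.pkl","rb"))
s=telemetry.read_state();p=s["position"];Rt=s["tcp_rot"]
h=cv2.cvtColor(im,cv2.COLOR_RGB2HSV);m=cv2.inRange(h,np.array((4,150,120)),np.array((15,255,255)));m[:40]=0;m[130:]=0;m[:,:280]=0;m[:,370:]=0
pts=np.argwhere(m)[:,::-1].astype(np.float32);print(len(pts),pts.min(0),pts.max(0))
(ce,r)=cv2.minEnclosingCircle(pts);print(ce,r);q=onz(c,ce,.062)
# circle fit on the right/lower half of the outline
hull=cv2.convexHull(pts)[:,0];hh=hull[(hull[:,0]>325)|(hull[:,1]>95)]
A=np.c_[2*hh,np.ones(len(hh))];sol=np.linalg.lstsq(A,(hh**2).sum(1),rcond=None)[0];print("fit",sol[:2]);q2=onz(c,sol[:2],.062)
tip=p+Rt@[.1,0,.041]
print("spec",q,q2,"tip",tip,"diff tool",Rt.T@(q-tip),Rt.T@(np.array([.5537,-.3443,.062])-tip))
E
```

```text
242 [301.  65.] [346. 111.]
(324.0957946777344, 87.48658752441406) 23.835437774658203
fit [323.351   87.2006]
spec [ 0.553  -0.3426  0.062 ] [ 0.5532 -0.3422  0.062 ] tip [ 0.5542 -0.3353  0.1325] diff tool [-0.001   0.0075  0.0705] [-0.0002  0.0091  0.0705]
```

carry_out:
  deltas:
    - [[0, 0.02, 0.05, 0, 0, 0, 1], [0, 0.04, 0.1, 0, 0, 0, 1], [0, 0.056, 0.16, 0, 0, 0, 1], [0, 0.056, 0.22, 0, 0, 0, 1], [0, 0.056, 0.28, 0, 0, 0, 1], [0, 0.056, 0.34, 0, 0, 0, 1], [0, 0.056, 0.38, 0, 0, 0, 1], [0, 0.056, 0.4, 0, 0, 0, 1], [0, 0.056, 0.4, 0, 0, 0, 1], [0, 0.056, 0.4, 0, 0, 0, 1]]

```text
time_s: 13.68
position: [0.4544, -0.3399, 0.1137]
tcp_rot: [[0.999, -0.033, -0.0], [-0.033, -0.999, 0.0], [-0.0, -0.0, -1.0]]
force: [-0.0, -0.9, -1.2]
opening: 0.16
grasp_force: 30.0
```

```bash
python3 look.py w5; python3 - <<'E'
import cv2
im=cv2.imread("pics/w5.png")[0:160,220:420];cv2.imwrite("pics/w5c.png",cv2.resize(im,None,fx=3.5,fy=3.5,interpolation=cv2.INTER_NEAREST))
E
```

```text
[ 0.45443375 -0.33993369  0.11370372] 13.6833
```

View pics/w5c.png

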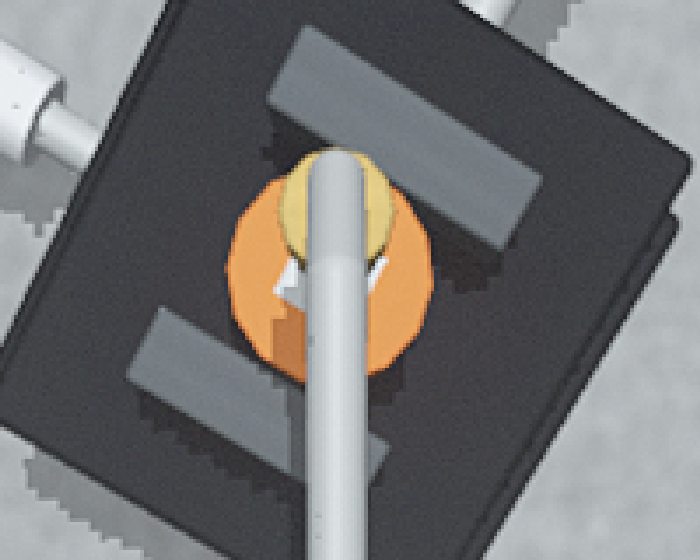

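The ferrule and rod (column 337 of the crop) are within about 1 mm of the orange face's centre (331); the steel square shows just below the bristles, as it should from this tilted view. Press now.

carry_out:
  deltas:
    - [[-0.005, 0, 0.02, 0, 0, 0, 1], [-0.005, 0, 0.04, 0, 0, 0, 1], [-0.005, 0, 0.055, 0, 0, 0, 1], [-0.005, 0, 0.065, 0, 0, 0, 1], [-0.005, 0, 0.075, 0, 0, 0, 1], [-0.005, 0, 0.085, 0, 0, 0, 1], [-0.005, 0, 0.092, 0, 0, 0, 1], [-0.005, 0, 0.092, 0, 0, 0, 1], [-0.005, 0, 0.092, 0, 0, 0, 1], [-0.005, 0, 0.092, 0, 0, 0, 1]]

```text
time_s: 14.57
position: [0.4536, -0.3399, 0.1001]
tcp_rot: [[0.999, -0.033, 0.0], [-0.033, -0.999, -0.0], [0.0, 0.0, -1.0]]
force: [-0.5, 0.3, 0.3]
opening: 0.154
grasp_force: 30.0
```

carry_out:
  deltas:
    - [[0, 0, 0, 0, 0, 0, 1], [0, 0, 0, 0, 0, 0, 1], [0, 0, 0, 0, 0, 0, 1], [0, 0, 0, 0, 0, 0, 1], [0, 0, 0, 0, 0, 0, 1], [0, 0, 0, 0, 0, 0, 1], [0, 0, 0, 0, 0, 0, 1], [0, 0, 0, 0, 0, 0, 1], [0, 0, 0, 0, 0, 0, 1], [0, 0, 0, 0, 0, 0, 1]]

```text
time_s: 15.4
position: [0.4536, -0.3399, 0.1]
tcp_rot: [[0.999, -0.033, 0.0], [-0.033, -0.999, -0.0], [0.0, 0.0, -1.0]]
force: [-0.4, 0.6, 0.4]
opening: 0.157
grasp_force: 30.0
```

```bash
python3 look.py w6; python3 - <<'E'
import cv2,numpy as np
from rig import capture,telemetry
f=[]
for _ in range(6): capture("wrist"); s=telemetry.read_state(); f.append(np.r_[s["force"],s["position"]])
print(np.mean(f,0).round(4),np.std(f,0).round(4))
im=cv2.imread("pics/w6.png")[0:160,220:420];cv2.imwrite("pics/w6c.png",cv2.resize(im,None,fx=3.5,fy=3.5,interpolation=cv2.INTER_NEAREST))
E
```

```text
[ 0.45362409 -0.33985343  0.09999992] 15.4
[-0.5302  0.0503  0.2454  0.4536 -0.3399  0.1   ] [0.4491 0.6744 0.8181 0.     0.     0.    ]
```

View pics/w6c.png

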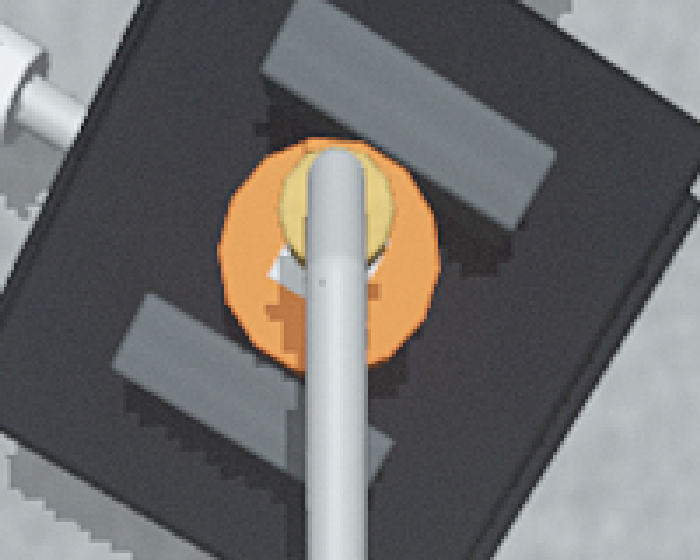

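Bristles cover the steel square with the force up by about 1 N: contact. I press 1 mm more, hold briefly, lift, and go to the rack.

carry_out:
  deltas:
    - [[0, 0, 0.007, 0, 0, 0, 1], [0, 0, 0.007, 0, 0, 0, 1], [0, 0, 0.007, 0, 0, 0, 1], [0, 0, -0.03, 0, 0, 0, 1], [0, 0, -0.1, 0, 0, 0, 1], [0, 0, -0.2, 0, 0, 0, 1], [0, 0, -0.3, 0, 0, 0, 1], [0, 0, -0.4, 0, 0, 0, 1], [0, 0, -0.5, 0, 0, 0, 1], [0, 0, -0.5, 0, 0, 0, 1]]

```text
time_s: 16.58
position: [0.4552, -0.3415, 0.1788]
tcp_rot: [[0.999, -0.032, 0.005], [-0.032, -0.999, -0.005], [0.005, 0.005, -1.0]]
force: [-0.5, -1.3, -0.2]
opening: 0.156
grasp_force: 30.0
```

carry_out:
  deltas:
    - [[0, -0.1, 0, 0, 0, 0, 1], [0, -0.2, 0, 0, 0, 0, 1], [0, -0.3, 0, 0, 0, 0, 1], [0, -0.4, 0, 0, 0, 0, 1], [0, -0.5, 0, 0, 0, 0, 1], [0, -0.6, 0, 0, 0, 0, 1], [0, -0.7, 0, 0, 0, 0, 1], [0, -0.8, 0, 0, 0, 0, 1], [0, -0.9, 0, 0, 0, 0, 1], [0, -1, 0, 0, 0, 0, 1]]

```text
time_s: 17.42
position: [0.4585, -0.1884, 0.175]
tcp_rot: [[0.999, -0.032, 0.0], [-0.032, -0.999, -0.0], [0.0, 0.0, -1.0]]
force: [0.8, 0.1, -0.7]
opening: 0.155
grasp_force: 30.0
```

carry_out:
  deltas:
    - [[0, -0.1, 0, 0, 0, 0, 1], [0, -0.2, 0, 0, 0, 0, 1], [0, -0.3, 0, 0, 0, 0, 1], [0, -0.4, 0, 0, 0, 0, 1], [0, -0.5, 0, 0, 0, 0, 1], [0, -0.6, 0, 0, 0, 0, 1], [0, -0.7, 0, 0, 0, 0, 1], [0, -0.8, 0, 0, 0, 0, 1], [0, -0.9, 0, 0, 0, 0, 1], [0, -1, 0, 0, 0, 0, 1]]

```text
time_s: 18.25
position: [0.4632, -0.0386, 0.1751]
tcp_rot: [[0.999, -0.033, 0.0], [-0.033, -0.999, -0.0], [0.0, 0.0, -1.0]]
force: [-0.7, -0.2, -1.1]
opening: 0.157
grasp_force: 30.0
```

carry_out:
  deltas:
    - [[0, -0.1, 0, 0, 0, 0, 1], [0, -0.2, 0, 0, 0, 0, 1], [0, -0.3, 0, 0, 0, 0, 1], [0, -0.4, 0, 0, 0, 0, 1], [0, -0.5, 0, 0, 0, 0, 1], [0, -0.6, 0, 0, 0, 0, 1], [0, -0.7, 0, 0, 0, 0, 1], [0, -0.8, 0, 0, 0, 0, 1], [0, -0.9, 0, 0, 0, 0, 1], [0, -0.9, 0, 0, 0, 0, 1]]

```text
time_s: 19.08
position: [0.4673, 0.0975, 0.1751]
tcp_rot: [[1.0, -0.03, 0.0], [-0.03, -1.0, 0.001], [0.0, -0.001, -1.0]]
force: [0.6, 0.7, -1.1]
opening: 0.157
grasp_force: 30.0
```

```bash
python3 look.py w7 yellow red
```

```text
[0.46728126 0.09752612 0.17510086] 19.0833
```

View pics/w7.png

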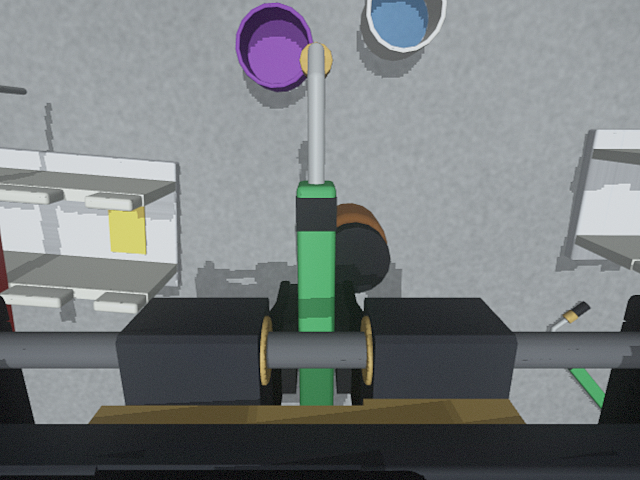

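w7 shows the rack at left: yellow marker near (128,231), front plate tops along v≈197 (notch around u 63–86), rear along v≈298 (notch around u 74–95), with jar, cup and purple cup undisturbed.

```bash
python3 - <<'E'
import pickle
from h import *
np.set_printoptions(precision=4,suppress=True,linewidth=250)
im,c=pickle.load(open("w7.pkl","rb"))
h=cv2.cvtColor(im,cv2.COLOR_RGB2HSV);print(h[231,128])
m=((abs(h[:,:,0].astype(int)-int(h[231,128,0]))<6)&(h[:,:,1]>90)).astype(np.uint8);m[:190]=0;m[270:]=0;m[:,160:]=0
cs=max(cv2.findContours(m,cv2.RETR_EXTERNAL,cv2.CHAIN_APPROX_NONE)[0],key=cv2.contourArea);r=cv2.minAreaRect(cs);print(r,[onz(c,q,.014)[:2] for q in cv2.boxPoints(r)],onz(c,r[0],.014))
g=cv2.cvtColor(im,cv2.COLOR_RGB2GRAY)
for v in (192,195,198,201,204,207,291,295,299,303): print(v,g[v,0:184:4])
E
```

```text
[ 29 117 211]
((127.39595031738281, 231.04315185546875), (46.310577392578125, 35.69477081298828), 85.91438293457031) [array([0.4802, 0.2705]), array([0.4814, 0.2405]), array([0.441 , 0.2439]), array([0.4396, 0.275 ])] [0.4609 0.2574 0.014 ]
192 [214 212 213 210 209 210 208 204 162 167 164 152 132 126 115 102 193 216 215 215 215 217 218 222 217 150 202 202 162 158 165 146 128 128 130 133 136 125  98 102 100 101  97 148 114 123]
195 [211 211 212 213 214 215 213 216 217 216 216 214 144 108 103  98 152 215 215 214 216 217 189 127 132 135 134 136 133 135 131 128 124 123 147 210  86 101 104 102  99 103 187 185 136 160]
198 [211 210 210 212 212 212 212 211 213 214 215 215 156 103 104  97 157 217 214 216 215 206 212 212 211 210 206 163 179 165 150 144 135 135 123 100  94  96 100 100 153 184 183 185 123 154]
201 [146 153 175 169 176 188 197 205 209 210 212 214 167  95 118 180 179 175 179 193 202 202 215 217 216 215 216 217 218 219 217 213 211 101 107  97 103 102 102 187 179 180 182 182 114 144]
204 [171 173 173 175 177 177 178 177 172 173 154 168 152 181 177 176 178 179 181 180 179 180 215 21
[... 340 characters left out ...]
7 130 130 129 125  97 217 215 214 214 215 217 220 223 220 213 194 177 173 148 120 124 127 127 130  96  95 121 115 120 113 122 169]
295 [167 210 203 194 187 178 167 134 129 136 133 130 127 133 132 131 123  97  86 217 213 214 214 214 216 199 130 130 132 131 130 131 127 123 123 119 108 106  95 168 173 114 118 130 134 171]
299 [ 33 190 211 197 210 212 212 213 215 213 213 211 211 209 209 122 100  94 111 160 151 160 176 196 163 133 132 132 134 133 133 134 131 132 129 125  96 119  47  47  47  46  48  45  41  43]
303 [ 35  23 203 207 207 209 212 210 212 211 209 212 212 212 213 140  96 121 118 157 158 160 160 151 213 211 210 209 209 204 167 186 176 165 129 103  94  44  52  49  50  51  49  46  47  48]
```

```bash
python3 - <<'E'
import pickle
from h import *
np.set_printoptions(precision=4,suppress=True,linewidth=250)
im,c=pickle.load(open("w7.pkl","rb"));g=cv2.cvtColor(im,cv2.COLOR_RGB2GRAY)
for u in(44,92): print(u,"front",g[188:214,u].tolist())
for u in(54,100): print(u,"rear",g[290:316,u].tolist())
for v in(197,199,202): print(v,g[v,40:100].tolist())
for v in(302,304,306): print(v,g[v,50:106].tolist())
for n,l,r in(("front",(47.5,198),(87,201)),("rear",(58.5,302),(95.5,305))):
    a,b=onz(c,l,.093),onz(c,r,.093);print(n,a[:2],b[:2],(a+b)[:2]/2,np.linalg.norm(a-b))
# two-view heights: marker rear-edge and notch against the top camera
t=cam("top");T=cv2.imread("pics/top0.png")[:,:,::-1];gt=cv2.cvtColor(T.copy(),cv2.COLOR_RGB2GRAY)
for v in range(224,242): print(v,gt[v,180:222].tolist())
E
```

```text
44 front [122, 129, 133, 134, 152, 194, 209, 214, 212, 205, 215, 213, 213, 214, 210, 188, 168, 173, 176, 179, 176, 175, 174, 177, 175, 178]
92 front [134, 125, 171, 226, 222, 214, 168, 127, 159, 200, 212, 214, 218, 217, 215, 214, 213, 216, 208, 182, 160, 180, 180, 180, 174, 190]
54 rear [129, 126, 128, 131, 130, 134, 135, 155, 191, 208, 211, 216, 214, 214, 211, 212, 207, 176, 157, 159, 159, 160, 161, 160, 161, 163]
100 rear [209, 220, 215, 216, 218, 199, 147, 125, 131, 133, 142, 182, 208, 211, 214, 214, 214, 211, 213, 210, 194, 161, 164, 165, 158, 156]
197 [201, 216, 215, 217, 205, 176, 175, 181, 151, 119, 105, 105, 104, 106, 102, 98, 101, 97, 100, 99, 101, 98, 91, 111, 149, 192, 214, 218, 215, 215, 215, 216, 216, 215, 215, 216, 215, 215, 216, 215, 215, 217, 214, 217, 209, 201, 205, 208, 208, 206, 206, 204, 200, 198, 194, 194, 190, 189, 184, 181]
199 [213, 213, 213, 215, 213, 208, 197, 184, 158, 123, 99, 101, 103, 102, 100, 102, 97, 99, 94, 95, 94, 102, 113, 143, 165, 170, 200, 218, 216, 217, 218, 219, 218, 217, 218, 216, 216, 216, 217, 217, 216, 216, 216, 217, 208, 205, 216, 216, 21
[... 4503 characters left out ...]
03, 189, 211, 212, 232, 240, 239, 238, 238, 210, 90, 160, 156, 154, 157]
239 [119, 122, 125, 152, 191, 196, 192, 205, 210, 223, 229, 239, 235, 228, 235, 236, 238, 238, 237, 237, 236, 235, 236, 235, 235, 236, 236, 203, 71, 124, 137, 159, 187, 199, 215, 230, 199, 96, 158, 153, 155, 156]
240 [178, 180, 177, 161, 155, 165, 160, 168, 161, 176, 171, 185, 183, 173, 165, 174, 178, 188, 199, 211, 225, 232, 236, 237, 238, 239, 239, 204, 50, 77, 77, 57, 64, 92, 126, 154, 142, 104, 157, 151, 154, 158]
241 [189, 191, 192, 191, 191, 191, 191, 188, 176, 173, 159, 150, 157, 162, 136, 123, 122, 127, 119, 132, 159, 156, 167, 173, 185, 193, 197, 154, 68, 98, 60, 63, 64, 62, 60, 62, 76, 120, 159, 156, 157, 157]
```

carry_out:
  deltas:
    - [[0, -0.1, 0, 0, 0, 0.001, 1], [-0.01, -0.2, 0, 0, 0, 0.003, 1], [-0.01, -0.3, 0, 0, 0, 0.004, 1], [-0.01, -0.4, 0, 0, 0, 0.006, 1], [-0.02, -0.5, 0, 0, 0, 0.007, 1], [-0.02, -0.6, 0, 0, 0, 0.009, 1], [-0.02, -0.7, 0, 0, 0, 0.01, 1], [-0.03, -0.85, 0, 0, 0, 0.012, 1], [-0.033, -1, 0, 0, 0, 0.013, 1], [-0.033, -1, 0, 0, 0, 0.013, 1]]

```text
time_s: 19.97
position: [0.4681, 0.2476, 0.1752]
tcp_rot: [[0.994, -0.112, 0.002], [-0.112, -0.994, 0.002], [0.002, -0.002, -1.0]]
force: [-0.4, -0.5, -0.4]
opening: 0.155
grasp_force: 30.0
```

carry_out:
  deltas:
    - [[0, -0.02, 0.05, 0, 0, 0, 1], [0, -0.05, 0.1, 0, 0, 0, 1], [0, -0.05, 0.16, 0, 0, 0, 1], [0, -0.05, 0.22, 0, 0, 0, 1], [0, -0.05, 0.28, 0, 0, 0, 1], [0, -0.05, 0.34, 0, 0, 0, 1], [0, -0.05, 0.4, 0, 0, 0, 1], [0, -0.05, 0.45, 0, 0, 0, 1], [0, -0.05, 0.45, 0, 0, 0, 1], [0, -0.05, 0.45, 0, 0, 0, 1]]

```text
time_s: 20.8
position: [0.4683, 0.2523, 0.1069]
tcp_rot: [[0.993, -0.114, -0.001], [-0.114, -0.993, -0.0], [-0.001, 0.001, -1.0]]
force: [0.3, -0.3, -0.3]
opening: 0.156
grasp_force: 30.0
```

```bash
python3 look.py w8; python3 - <<'E'
import pickle
from h import *
np.set_printoptions(precision=4,suppress=True,linewidth=250)
im,c=pickle.load(open("w8.pkl","rb"));g=cv2.cvtColor(im,cv2.COLOR_RGB2GRAY);c7=pickle.load(open("w7.pkl","rb"))[1]
s=telemetry.read_state();Tc=np.linalg.inv(c[1]);print(s["position"],s["tcp_rot"][:2,0])
def pr(w): x=Tc@np.r_[w,1];u=c[0]@x[:3];return u[:2]/u[2]
for n,w in(("fl",[.5042,.264,.093]),("fr",[.5016,.2397,.093]),("rl",[.4332,.2725,.093]),("rr",[.4303,.2478,.093])): print(n,pr(w))
for v in range(160,260,8): print(v,g[v,256:384:4])
print("tri corner",tri((c7,(143,203)),(cam("top"),(216,236))))
E
```

```text
[0.46832288 0.25225562 0.10688015] 20.8
[0.4687 0.2524 0.1074] [ 0.9935 -0.1141]
fl [280.1843 220.4152]
fr [333.5759 220.002 ]
rl [283.1748 356.8447]
rr [331.9953 356.9461]
160 [159 156 161 156 157 157 161 159 160 161 161 164 167 132 181 199 182 130 160 160 158 156 159 164 158 159 154 154 158 166 163 165]
168 [215 216 216 216 215 215 215 215 216 217 216 215 219 140 181 201 179 157 216 216 216 214 215 215 217 216 215 215 219 158 159 165]
176 [216 216 215 216 216 216 216 217 216 215 217 215 216 137 180 198 180 186 216 215 215 215 215 216 216 216 216 214 216 161 162 163]
184 [217 220 219 220 219 219 219 220 220 220 221  87  91  81  99 135 102  87  92  76 221 219 220 220 220 219 220 219 219 163 162 163]
192 [133 134 133 134 129 134 130 132 133 130 101 143 151 152 147 150 149 150 149 137 116 132 132 133 134 130 132 134 132 133 151 162]
200 [132 135 134 134 133 135 134 131 134 132  60  71  70  68  69  66  67  72  72  70  81 134 136 133 135 134 134 133 131 132 131 134]
208 [132 129 130 130 131 128 115 216 215 216  81  72  65  68  72  64  68  66  68  69  81 132 131 132 130 130 128 131 130 132 130 130]
216 [215 215 214 214 215 211 111 222 216 217  77  72  67  72  68  67  65  66  67  70 154 213 214 215 212 213 213 213 214 214 213 214]
224 [215 215 214 215 215 213 126 178 161 158  94  70  68  69  69  68  67  65  66  70 153 213 213 213 214 214 212 212 212 213 212 213]
232 [174 176 177 176 177 178 177 177 203 199 188 146 159 157 157 158 158 158 155 139 171 176 175 175 175 174 172 167 178 166 167 161]
240 [215 215 215 216 217 217 216 218 200 198 183 139 151 150 149 148 149 149 148 132 209 215 215 215 215 215 217 215 158 161 164 166]
248 [216 216 216 215 216 215 216 217 200 198 193 137 151 149 146 147 148 147 148 133 225 216 216 214 215 215 215 216 136 163 164 163]
256 [216 214 214 215 214 215 216 217 198 198 192 137 150 152 149 146 150 145 148 129 224 216 216 215 214 215 216 218 148 163 163 167]
tri corner [0.5055 0.1871 0.1303]
```

carry_out:
  deltas:
    - [[0, -0.01, 0, 0, 0, 0, 1], [0, -0.02, 0, 0, 0, 0, 1], [0, -0.03, 0, 0, 0, 0, 1], [0, -0.03, 0, 0, 0, 0, 1], [0, -0.03, 0, 0, 0, 0, 1], [0, -0.03, 0, 0, 0, 0, 1], [0, -0.03, 0, 0, 0, 0, 1], [0, -0.03, 0, 0, 0, 0, 1], [0, -0.03, 0, 0, 0, 0, 1], [0, -0.03, 0, 0, 0, 0, 1]]

```text
time_s: 21.68
position: [0.4691, 0.2568, 0.1075]
tcp_rot: [[0.993, -0.114, -0.0], [-0.114, -0.993, -0.0], [-0.0, 0.0, -1.0]]
force: [0.2, -0.3, 0.1]
opening: 0.156
grasp_force: 30.0
```

```bash
python3 look.py w9; python3 - <<'E'
import pickle
from h import *
im,c=pickle.load(open("w9.pkl","rb"));g=cv2.cvtColor(im,cv2.COLOR_RGB2GRAY)
s=telemetry.read_state();Tc=np.linalg.inv(c[1]);print(s["position"],s["tcp_rot"][:2,0])
for v in (212,216,220,224): print(v,g[v,276:360:2].tolist())
print("rod",g[176,300:340].tolist())
E
```

```text
[0.46908063 0.25684705 0.10746957] 21.6833
[0.46911472 0.25684213 0.10747662] [ 0.99346443 -0.11414216]
212 [137, 134, 135, 135, 134, 135, 130, 119, 186, 226, 84, 73, 67, 70, 67, 71, 69, 66, 65, 64, 64, 65, 69, 66, 68, 67, 68, 68, 68, 68, 74, 118, 127, 136, 136, 135, 137, 136, 136, 135, 136, 137]
216 [214, 213, 213, 213, 213, 212, 196, 112, 188, 226, 81, 69, 73, 66, 71, 75, 69, 70, 69, 65, 69, 71, 70, 66, 67, 70, 67, 71, 68, 66, 82, 130, 202, 211, 211, 212, 211, 213, 213, 211, 212, 213]
220 [216, 216, 176, 218, 217, 217, 198, 125, 153, 228, 89, 68, 70, 67, 70, 72, 72, 69, 72, 66, 69, 72, 67, 69, 67, 70, 62, 68, 69, 64, 92, 133, 202, 215, 215, 214, 199, 217, 214, 216, 215, 216]
224 [215, 216, 215, 215, 215, 215, 197, 134, 175, 162, 93, 70, 71, 72, 67, 69, 68, 69, 68, 68, 69, 72, 66, 63, 68, 68, 66, 63, 67, 67, 111, 143, 197, 213, 214, 213, 214, 213, 214, 213, 215, 215]
rod [215, 216, 215, 216, 217, 216, 222, 192, 132, 152, 168, 174, 181, 188, 195, 201, 199, 194, 189, 184, 178, 174, 160, 134, 188, 223, 216, 215, 216, 216, 216, 215, 214, 216, 215, 215, 216, 215, 215, 216]
```

carry_out:
  deltas:
    - [[-0.008, -0.006, 0.02, 0, 0, 0, 1], [-0.008, -0.006, 0.05, 0, 0, 0, 1], [-0.008, -0.006, 0.09, 0, 0, 0, 1], [-0.008, -0.006, 0.13, 0, 0, 0, 1], [-0.008, -0.006, 0.17, 0, 0, 0, 1], [-0.008, -0.006, 0.21, 0, 0, 0, 1], [-0.008, -0.006, 0.25, 0, 0, 0, 1], [-0.008, -0.006, 0.28, 0, 0, 0, 1], [-0.008, -0.006, 0.28, 0, 0, 0, 1], [-0.008, -0.006, 0.28, 0, 0, 0, 1]]

```text
time_s: 22.57
position: [0.4679, 0.2579, 0.0651]
tcp_rot: [[0.993, -0.114, -0.0], [-0.114, -0.993, -0.0], [-0.0, 0.0, -1.0]]
force: [-0.2, -0.6, -0.1]
opening: 0.153
grasp_force: 30.0
```

```bash
python3 look.py w10; python3 - <<'E'
import pickle
from h import *
im,c=pickle.load(open("w10.pkl","rb"));g=cv2.cvtColor(im,cv2.COLOR_RGB2GRAY)
for v in range(180,224,4): print(v,g[v,260:376:3].tolist())
E
```

```text
[0.46793012 0.25790008 0.06514153] 22.5667
180 [215, 215, 215, 214, 216, 216, 215, 215, 214, 216, 215, 215, 216, 220, 214, 217, 135, 173, 195, 194, 180, 138, 182, 197, 218, 216, 215, 216, 216, 215, 214, 217, 215, 215, 215, 215, 216, 214, 216]
184 [216, 215, 215, 214, 215, 216, 215, 216, 214, 215, 215, 215, 217, 68, 89, 90, 84, 97, 119, 133, 97, 86, 90, 92, 81, 224, 215, 215, 214, 216, 217, 214, 216, 216, 216, 215, 216, 216, 215]
188 [216, 215, 215, 216, 215, 215, 217, 215, 215, 216, 215, 214, 204, 130, 136, 138, 138, 137, 137, 138, 136, 136, 142, 140, 132, 170, 215, 215, 214, 215, 216, 216, 216, 214, 215, 215, 215, 214, 214]
192 [215, 215, 214, 216, 216, 215, 215, 215, 214, 215, 216, 215, 155, 134, 152, 151, 150, 151, 152, 151, 149, 150, 148, 149, 137, 105, 216, 216, 215, 215, 215, 215, 215, 214, 214, 214, 214, 215, 215]
196 [169, 166, 169, 167, 166, 168, 168, 143, 144, 144, 143, 145, 72, 139, 160, 155, 155, 156, 154, 153, 154, 153, 151, 152, 141, 85, 145, 144, 143, 144, 143, 142, 144, 143, 142, 143, 144, 143, 144]
200 [133, 132, 134, 133, 133, 131, 130, 131, 132, 131, 130, 132, 62, 
[... 346 characters left out ...]
, 131, 130, 130, 132, 67, 69, 69, 66, 68, 67, 68, 67, 68, 63, 68, 67, 64, 59, 138, 132, 132, 133, 133, 132, 130, 131, 134, 132, 134, 133, 133]
212 [134, 133, 132, 132, 133, 130, 133, 132, 133, 132, 131, 129, 70, 65, 66, 68, 67, 65, 70, 66, 66, 68, 62, 66, 65, 58, 137, 134, 131, 134, 131, 132, 134, 132, 132, 132, 133, 133, 131]
216 [132, 134, 131, 132, 131, 131, 133, 133, 132, 133, 132, 133, 70, 67, 66, 67, 68, 70, 69, 67, 68, 66, 67, 70, 69, 62, 135, 132, 134, 133, 130, 131, 129, 131, 132, 132, 131, 134, 131]
220 [133, 135, 132, 135, 133, 133, 134, 131, 133, 135, 130, 132, 81, 67, 67, 67, 66, 71, 66, 64, 60, 65, 64, 63, 61, 59, 134, 133, 133, 134, 132, 132, 133, 132, 131, 133, 132, 132, 131]
```

No resistance on the way down: the handle is in both notches. I'll release with a limited opening to clear the pick.

carry_out:
  deltas:
    - [[0, 0, 0.003, 0, 0, 0, 0.8], [0, 0, 0.003, 0, 0, 0, 0.6], [0, 0, 0.003, 0, 0, 0, 0.4], [0, 0, 0.003, 0, 0, 0, 0.3], [0, 0, 0.003, 0, 0, 0, 0.3], [0, 0, 0.003, 0, 0, 0, 0.3], [0, 0, 0.003, 0, 0, 0, 0.3], [0, 0, 0.003, 0, 0, 0, 0.3], [0, 0, 0.003, 0, 0, 0, 0.3], [0, 0, 0.003, 0, 0, 0, 0.3]]

```text
time_s: 23.45
position: [0.468, 0.2579, 0.0651]
tcp_rot: [[0.993, -0.114, 0.0], [-0.114, -0.993, -0.0], [0.0, 0.0, -1.0]]
force: [-0.3, 0.1, -0.2]
opening: 0.354
grasp_force: 0.0
```

carry_out:
  deltas:
    - [[0, 0, -0.03, 0, 0, 0, 0.3], [0, 0, -0.08, 0, 0, 0, 0.3], [0, 0, -0.18, 0, 0, 0, 0.3], [0, 0, -0.3, 0, 0, 0, 0.3], [0, 0, -0.42, 0, 0, 0, 0.3], [0, 0, -0.54, 0, 0, 0, 0.3], [0, 0, -0.68, 0, 0, 0, 0.3], [0, 0, -0.82, 0, 0, 0, 0.3], [0, 0, -0.95, 0, 0, 0, 0.3], [0, 0, -0.95, 0, 0, 0, 0.3]]

```text
time_s: 24.28
position: [0.4706, 0.2588, 0.2122]
tcp_rot: [[0.993, -0.114, 0.009], [-0.114, -0.993, 0.003], [0.009, -0.004, -1.0]]
force: [1.0, 0.6, -0.0]
opening: 0.348
grasp_force: 0.0
```

```bash
python3 look.py w11 green; python3 - <<'E'
import pickle
from h import *
np.set_printoptions(precision=4,suppress=True)
im,c=pickle.load(open("w11.pkl","rb"))
for a,p,e in blobs(im,"green",200): print("green",a,[onz(c,q,.091)[:2] for q in [p]+e])
g=cv2.cvtColor(im,cv2.COLOR_RGB2GRAY)
for v in range(168,184,3): print(v,g[v,270:365:3].tolist())
for n in("top","scene"):
    t=capture(n);cv2.imwrite(f"pics/{n}1.png",t[:,:,::-1]);ct=cam(n)
    for col,z in(("green",.091),("red",.091),("blue",.006),("orange",.062)):
        for a,p,e in blobs(t,col): 
            w=onz(ct,p,z)
            if w[0]>.35 and w[0]<.75 and abs(w[1])<.5: print(n,col,p,w[:2],[onz(ct,q,z)[:2] for q in e])
E
```

```text
[0.47060507 0.25883615 0.21215208] 24.2833
green 415.0 [318.6 307.6] [[318.0, 259.0], [318.0, 322.0]]
green 415.0 [array([0.4094, 0.2637]), array([0.4495, 0.2596]), array([0.397 , 0.2656])]
168 [232, 231, 231, 230, 230, 231, 230, 232, 231, 231, 231, 231, 232, 95, 81, 82, 81, 83, 83, 69, 238, 230, 231, 230, 231, 230, 231, 231, 230, 230, 231, 197]
171 [228, 227, 226, 227, 226, 227, 227, 227, 227, 226, 226, 227, 228, 92, 84, 82, 83, 83, 83, 70, 232, 226, 227, 226, 226, 225, 227, 226, 225, 225, 226, 192]
174 [144, 146, 147, 148, 146, 147, 146, 146, 145, 145, 147, 147, 146, 82, 86, 85, 82, 81, 84, 77, 152, 146, 144, 147, 146, 143, 147, 146, 144, 146, 146, 146]
177 [148, 146, 146, 146, 145, 147, 149, 147, 146, 144, 145, 148, 150, 84, 85, 80, 82, 80, 81, 74, 149, 146, 145, 145, 147, 146, 144, 147, 146, 146, 145, 143]
180 [159, 158, 158, 159, 159, 158, 161, 163, 161, 163, 161, 171, 168, 83, 82, 79, 82, 82, 82, 74, 174, 174, 162, 163, 162, 163, 162, 162, 160, 161, 160, 160]
183 [141, 143, 145, 144, 145, 145, 145, 142, 147, 145, 143, 152, 233, 167, 169, 167, 168, 165, 166, 121, 233, 206, 140, 
[... 617 characters left out ...]
]
top orange [481.2594 219.1886] [ 0.554  -0.3441] [array([ 0.569 , -0.3437]), array([ 0.5547, -0.3582])]
scene green [369.8152 179.2667] [0.4687 0.2529] [array([0.4181, 0.2575]), array([0.5076, 0.247 ])]
scene red [381.2125 165.8083] [0.4648 0.317 ] [array([0.4027, 0.3244]), array([0.5124, 0.312 ])]
scene red [400.0185 258.6088] [0.6747 0.0762] [array([0.6879, 0.0747]), array([0.6609, 0.0782])]
scene blue [393.692  153.6565] [0.426  0.4681] [array([0.3615, 0.4761]), array([0.4848, 0.4615])]
scene blue [366.7013 273.7413] [0.6108 0.0402] [array([0.6233, 0.0508]), array([0.5967, 0.0302])]
scene orange [245.0234 367.4531] [ 0.5537 -0.3449] [array([ 0.5439, -0.3345]), array([ 0.5634, -0.3553])]
```

```bash
python3 -c "
from rig import job;print(job.hand_in())"
```

```text
the job is handed in; nothing more can be done
None
```

The brush was dipped in the cup, pressed on the specimen with its bristles and laid in the marked rack slot with its head towards +x; I handed the job in after about 24 s. The final pictures show the cup and pick where they were; I did not re-measure the jar.

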